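# Check a tumbler's axle pin for play and sort out the loose one

### The arm

A 6-joint arm with a two-finger parallel gripper is mounted at the origin on the work surface. World frame = base frame: x ahead of the robot, y to its left, z up, the work surface at z = 0. Lengths are in mm, angles in rad, forces in N, time in s.
With the tool pointing down it reaches from about 300 to 775 mm from the base axis. Payload 14.6 kg.
Tool frame: the origin (TCP) lies midway between the tips of the shut fingers; the grasp point (between the pads) lies 19 mm behind it (manip.grasp_offset is the distance from the TCP to the grasp point, in mm); z points along the fingers, y is the direction in which the jaws open and shut (so a half turn about z gives the same grasp; the last joint's range is limited). The gripper opens to 94 mm and grips with 3 to 60 N. Pads are 16 mm wide; open, the fingers measure 119 mm over their backs; the gripper's body (75 mm by 177 mm) begins 78 mm behind the grasp point.
Start: joints at [-1.407, 0.3, 1.521, -0, 1.321, -0.067], TCP at [125.81, -535.407, 205.446] pointing down, gripper open.
Joint ranges: [-3.03, 3.03], [-0.79, 2.21], [0.23, 2.52], [-1.04, 4.18], [0, 3.07], [-2.55, 2.55]. Speed limits (rad/s): [2.22, 2.22, 2.57, 3.14, 3.14, 3.14].

### API

Orientations are given as [roll, pitch, yaw] about the fixed x, y, z axes, in that order (R = Rz(yaw) Ry(pitch) Rx(roll)).
In Python, from bench import manip, get_image, camera_params, models gives the robot as it stands.
- The arm moves only by the shell command python3 -m crank 'ROWS' [OPENING] [FORCE]. ROWS is a JSON object of lists of equal length, an entry for each row: "offset": the shift along the tool's x, y, z in mm, a list of three; "rot": the turn, a rotation vector about the tool's x, y, z in rad, a list of three. In form: {"offset": [[tx, ty, tz], ...], "rot": [[wx, wy, wz], ...]}. A call has 1 to 20 rows; each row shifts and turns the commanded pose from where the row before left it, along the tool's axes as they then stand; what a row does not reach is not made up. A row lasts 1/8 s, in which the tool goes at most 62.5 mm and 10.7 degrees, less where a joint would pass 70% of its speed; a pose out of reach is approached as far as the arm can. A call is refused whole if a number of a shift passes 62.5 or a number of a turn 0.188, either way. A call with a gripper value outside its range is refused whole. OPENING is the gripper command: -1 is shut, 1 is fully open, values between are in proportion, set as the call begins (- or left out, the last holds). The fingers move at their own pace and stop on an object; FORCE is the grip in N (left out, the last holds). Time passes only in rows, so rows that do not move let the fingers close. It gives the time, the measured TCP pose, the force and the opening at its end, in the units of the state.
- manip.read_state(): the state, without advancing time (a new reading comes with each control period).
- get_image(name): name is "scene" or "top"; returns (picture, depth): 400x640x3 uint8, blue, green, red; 400x640 float32, mm along the optical axis (not along the pixel's ray), 0 where there is no reading.
- camera_params(name): a dict with "intrinsics" (3x3 intrinsics, pixels), "extrinsics" (4x4, takes a point from world to camera coordinates). Camera axes: x right, y down, z forward; pixel columns grow to the right and rows downward; lengths in mm; the calibration is good to about 2 mm. A picture is of the moment at which its call begins. camera_params takes no time and is no camera call.
- manip.sign_off(): hands the job in, once; it reports no verdict.
Trained networks look in the newest picture that a camera, given by its name, has taken for a name from the list of things; names that differ only in an ending like _2 or _b are one class to them, and where a whole thing is asked for, a point or a joint stands for the part that bears it (a point fixed in the world has none). Each returns a list of dicts, best first, with "p" (0 to 1); they miss things now and then, are a little off and sometimes report something else, mostly with a low value. They report only what shows in the picture. A call takes as long as a camera call. They do not tell look-alikes from the thing itself.
- models.cut_out(camera, target): "region" (400x640 bool, what is visible of it) and "xy" ([column, row] in pixels, amid what is visible of it).
- models.landmark_of(camera, target): "xy" ([column, row] in pixels: a listed point, or the origin of a listed thing).
The state is a dict: "time": time; "joints": joint angles; "joint_velocities": joint speeds; "joint_torque": joint torques, N m; "tcp_pos": TCP position; "tool_rot": TCP orientation; "contact_force": force on the tool from outside, world axes, zero at the start; "wrist_torque": the same for the moment, N m; "gripper_width": opening from 0.0 (shut) to 1.0 (fully open).
Only numpy, scipy, OpenCV 4.12 (cv2) and the standard library are available. Lean on these libraries where they do the work, as an engineer would, in place of code of your own. Each camera call takes 0.05 s, during which the arm holds its last target. There are 200 camera calls.

### The job

The tumbler's three bearing blocks each hold an upright steel pin; the one with the T-shaped crossbar head is worn loose. Keeping it down in its hole, wiggle that T-headed pin over to its stop on the left (as seen from the robot) and then to its stop on the right, to feel the play. Then lift it out, set it down in the black tray without dropping it, and let go, leaving the glass vial standing.

Things in the scene. Friction and masses are not known exactly. Their poses are not given: they have to be found in the camera images.
- pin_mid (a point): Loose T-headed steel pin, 170 g, 78 mm long, upright in its hole: shaft 16 mm thick, 62 mm long, flat foot; on top a crossbar 44 mm long (pin's x), 14 wide (y), 16 high: grip it across the 14 mm. This point: on the axis, 39 mm above the foot, 31 mm below the crossbar's centre (78 mm above the shelf at the start). z runs foot to head. Other pins (disc or ball head, tops under 90 mm) are tight.
- block: The T-pin's grey plastic bearing block, fixed, 80 x 80 x 36 mm high; origin: centre of underside. x points away from the robot, y to its left, within 20 degrees. In its top centre a worn slot, 32 mm along y, 20 mm along x, 28 mm deep (floor 8 mm above the shelf). The pin starts mid-slot, crossbar within 7 degrees of x; it slides freely 8 mm left (+y) or right (-y) to a rigid stop, 2 mm along x.
- tray: Open black plastic tray for loose pins, fixed to the shelf, 190 x 190 mm outside, 30 mm high, walls and floor 5 mm thick; origin at the centre of its underside. The pin may stand or lie in it.
- vial: Small loose cork-topped glass vial, 28 mm in diameter, 82 mm high, 50 g, standing on the shelf beyond the blocks and the tray; origin at the centre of its underside, z up. A bystander, not to be knocked over.
There are look-alikes about, which are no part of the job. What is shaped like the block but pink or red is not meant.

How it is judged (in metres and radians):
On the way, in this order (a step that is already met when the one before it is completed fails the run):
1. the pin, still down in its hole, is shifted to the left by more than 4 mm (y of pin_mid in the frame of block above 0.004 m and z of pin_mid in the frame of block below 0.056 m), for 0.1 s.
2. then, still down in its hole, to the right by more than 4 mm (y of pin_mid in the frame of block below -0.004 m and z of pin_mid in the frame of block below 0.056 m), for 0.1 s.
At the end, for the whole second after the job is handed in: The T-headed pin's middle is inside the black tray (within 85 mm of the tray's centre along both tray axes, less than 55 mm above its underside), standing or lying, at rest; the vial still stands (tilt under 0.3 rad) (x of pin_mid in the frame of tray between -0.085 and 0.085 m and y of pin_mid in the frame of tray between -0.085 and 0.085 m and z of pin_mid in the frame of tray between 0.005 and 0.055 m and linear speed of pin below 0.03 m/s and angle between vial's own z axis and vertical below 0.3 rad); the robot touches nothing.
It fails at once if the pin is dropped (falls freely faster than 1 m/s, about 50 mm of fall) (linear speed of pin above 1 m/s and contact force between the fingers and pin below 0.1 N).
It fails at once if the glass vial is knocked over (angle between vial's own z axis and vertical above 0.5 rad).
It also fails if it takes over 45 s, if anything falls off the work surface, if the arm or the gripper's body presses on something with over 40 N, if the wrist force passes 120 N, or if a joint passes its speed limit or range.

## Working session

There is one attempt and no reset: what is moved stays moved. The work goes in short steps, Python scripts to look and compute and a shell command to move; the robot and the scene stay as the last step left them, time stands still between calls to the robot, and variables do not carry over. Pictures are saved under pics/ and viewed, about 8 in all and at most 12, crops included, and the job is handed in when it is done.

```bash
mkdir -p pics; cat > h.py <<'E'
import numpy as np, cv2
from bench import manip, get_image, camera_params, models
def back(cam,uv,d):
    P=camera_params(cam);K=np.array(P["intrinsics"]);T=np.linalg.inv(np.array(P["extrinsics"]))
    uv=np.atleast_2d(uv).astype(float);d=np.broadcast_to(d,len(uv))
    r=np.c_[uv,np.ones(len(uv))]@np.linalg.inv(K).T*np.asarray(d)[:,None]
    return r@T[:3,:3].T+T[:3,3]
def cloud(cam,dep,m):
    v,u=np.nonzero(m&(dep>0));return np.c_[u,v],back(cam,np.c_[u,v],dep[v,u])
E
python3 - <<'E'
from h import *
for c in("scene","top"):
    im,d=get_image(c);cv2.imwrite(f"pics/{c}0.png",im);np.save(f"{c}0.npy",d)
    for t in("pin_mid","block","tray","vial"):
        for o in models.cut_out(c,t)[:4]:
            uv,p=cloud(c,d,o["region"])
            print(c,t,round(o["p"],2),np.round(o["xy"]),o["region"].sum(),np.round(np.median(p,0)) if len(p) else"", np.round(np.percentile(p,[2,98],axis=0)).tolist() if len(p) else"")
    for o in models.landmark_of(c,"pin_mid")[:3]: print("lm",o)
print(manip.read_state())
E
```

```text
scene pin_mid 0.48 [327. 166.] 280 [495.   5.  74.] [[394.0, -10.0, 0.0], [512.0, 14.0, 86.0]]
scene block 0.89 [364. 228.] 1745 [633.  92.  35.] [[578.0, 54.0, 4.0], [658.0, 130.0, 37.0]]
scene block 0.71 [325. 183.] 1387 [512.   8.  34.] [[453.0, -40.0, -0.0], [535.0, 48.0, 38.0]]
scene block 0.58 [332. 144.] 1073 [371.   5.  34.] [[314.0, -42.0, 3.0], [404.0, 47.0, 38.0]]
scene tray 0.69 [470. 196.] 6945 [500. 317.   6.] [[395.0, 211.0, 2.0], [605.0, 414.0, 30.0]]
scene vial 0.68 [337. 278.] 546 [763.  59.  50.] [[749.0, 46.0, 3.0], [769.0, 71.0, 83.0]]
scene vial 0.23 [325. 167.] 247 [496.   5.  77.] [[470.0, -6.0, 26.0], [512.0, 14.0, 87.0]]
lm {'xy': [327.7, 172.5], 'p': 0.56}
top pin_mid 0.46 [320. 229.] 108 [489.   1.  86.] [[470.0, -7.0, 82.0], [508.0, 10.0, 89.0]]
top block 0.89 [324. 231.] 1093 [490.   1.  36.] [[448.0, -37.0, 5.0], [528.0, 43.0, 40.0]]
top block 0.75 [278. 176.] 1387 [614.  91.  35.] [[573.0, 50.0, 0.0], [656.0, 131.0, 39.0]]
top block 0.68 [321. 294.] 1390 [352.   0.  35.] [[310.0, -44.0, 1.0], [395.0, 42.0, 39.0]]
top tray 0.73 [184. 229.] 7449 [495. 31
[... 167 characters left out ...]
 'p': 0.69}
{'time': 0.6, 'joints': array([-1.40659140e+00,  2.99871562e-01,  1.52101199e+00, -2.34011939e-05,
        1.32068259e+00, -6.65733808e-02]), 'joint_velocities': array([ 0.0002638 , -0.00033271,  0.00042445, -0.00158709, -0.00178435,
        0.00046416]), 'joint_torque': array([-9.93746544e-04, -5.31485724e+01, -3.52829504e+01,  7.07864924e-02,
        2.13060749e-02, -1.63912745e-05]), 'tcp_pos': array([ 125.80815265, -535.40752131,  205.45610962]), 'tool_rot': array([3.14156771e+00, 2.43867765e-05, 2.30784096e-01]), 'contact_force': array([ 0.45988467,  0.46187737, -0.39185153]), 'wrist_torque': array([-0.00172299, -0.03252475,  0.02136529]), 'gripper_width': 1.000572115043605}
```

```bash
python3 - <<'E'
from h import *
a=cv2.imread("pics/scene0.png")[110:310,230:560];b=cv2.imread("pics/top0.png")[90:330,90:400]
a=cv2.resize(a,(780,473),interpolation=2);cv2.imwrite("pics/a.png",a)
b=cv2.resize(b,(775,600),interpolation=2);cv2.imwrite("pics/b.png",b)
d=np.load("top0.npy");im=cv2.imread("pics/top0.png")
uv,p=cloud("top",d,np.ones(d.shape,bool))
s=(abs(p[:,0]-490)<45)&(abs(p[:,1])<45)
h=s&(p[:,2]>70);c=p[h];r=cv2.minAreaRect(c[:,:2].astype(np.float32));print("head",c.mean(0),np.percentile(c[:,2],[5,50,95]),r)
def rect(x,y,w,lo,hi):
    q=p[(abs(p[:,0]-x)<w)&(abs(p[:,1]-y)<w)&(p[:,2]>lo)&(p[:,2]<hi)];print(len(q),cv2.minAreaRect(q[:,:2].astype(np.float32)),q.mean(0))
rect(490,1,60,28,42);rect(614,91,60,28,42);rect(352,0,60,28,42);rect(498,314,125,22,38);rect(750,57,30,40,95)
q=p[(p[:,2]>8)];  # any others
for (x,y) in((614,91),(352,0)):
    k=p[(abs(p[:,0]-x)<40)&(abs(p[:,1]-y)<40)&(p[:,2]>50)];print("pin",k.mean(0),k[:,2].max(),len(k))
E
```

```text
head [488.4902826    1.90967539  85.59501379] [82.58952559 85.60748009 88.69002798] ((488.34521484375, 1.9188861846923828), (13.710432052612305, 43.74580383300781), 76.61308288574219)
1078 ((488.4667663574219, 2.012004852294922), (79.96796417236328, 79.88306427001953), 78.69479370117188) [488.12309971   1.99896879  35.75012422]
1148 ((614.4163208007812, 91.4725112915039), (80.58882904052734, 80.8316421508789), 85.30489349365234) [613.84498652  91.21655171  35.62966418]
1202 ((352.4662170410156, -0.08875274658203125), (79.86764526367188, 80.43331909179688), 71.78804016113281) [ 3.52514985e+02 -7.45813869e-02  3.55773277e+01]
901 ((495.9215087890625, 309.88177490234375), (190.0330047607422, 191.23204040527344), 12.102580070495605) [497.87821995 313.95345758  28.55606211]
146 ((750.3817138671875, 56.13591766357422), (22.775123596191406, 27.104387283325195), 5.930394649505615) [748.63666088  55.73149137  66.11925605]<stdin>:14: RuntimeWarning: Mean of empty slice.
  ret = um.true_divide(
Traceback (most recent call last):
ValueError: zero-size array to reduction operation maximum which has no identity
```

View pics/a.png

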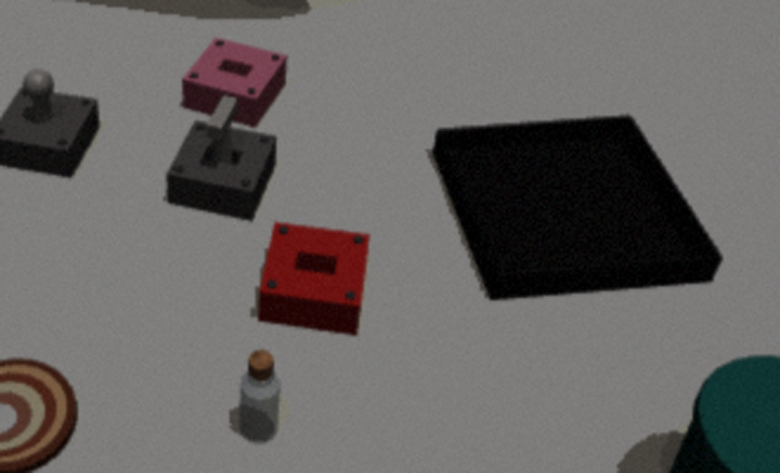

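View pics/b.png

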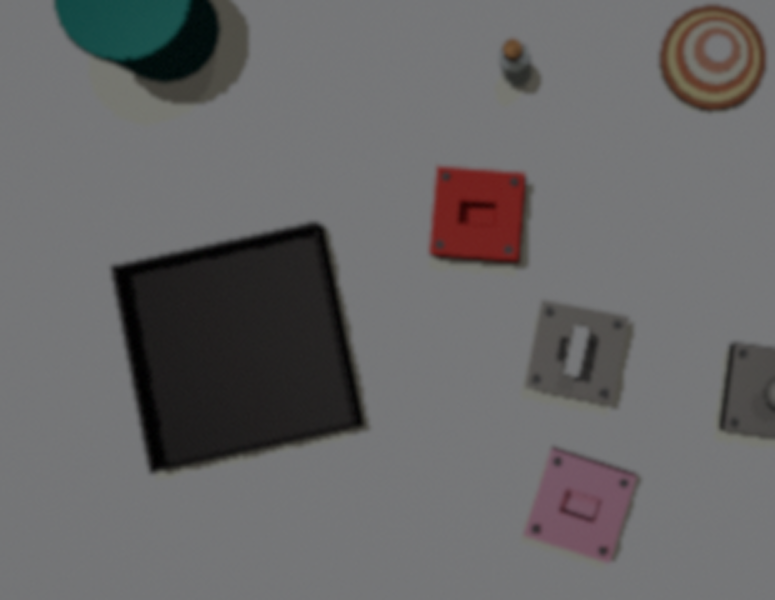

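The scene picture shows the grey block with the T pin at about (325,183) and the ball-headed pin to its left. The red block at (364,228) and the pink block at (332,144) are look-alikes. The vial is at (337,278) and the tray at (470,196).

In the top view, the T-pin head is at (488.4, 2.0) with its top at z = 86, which fits the sizes given. The bar's yaw is about -0.234 and the block's about -0.197. I'll turn the tool first, then move across.

```bash
python3 -m crank '{"offset":[[0,0,0],[0,0,0],[0,0,0],[0,0,0],[17.5,-46.7,0],[17.5,-46.7,0],[17.5,-46.7,0],[17.5,-46.7,0],[17.5,-46.7,0],[17.5,-46.7,0],[17.5,-46.7,0],[17.5,-46.7,0],[17.5,-46.7,0],[17.5,-46.7,0],[17.5,-46.7,0],[17.5,-46.7,0],[17.5,-46.7,0],[0,0,0]],"rot":[[0,0,0.116],[0,0,0.116],[0,0,0.116],[0,0,0.117],[0,0,0],[0,0,0],[0,0,0],[0,0,0],[0,0,0],[0,0,0],[0,0,0],[0,0,0],[0,0,0],[0,0,0],[0,0,0],[0,0,0],[0,0,0],[0,0,0]]}' 1 30
cat > st.py <<'E'
import sys
from h import *
from scipy.spatial.transform import Rotation as R
s=manip.read_state();t=s["tcp_pos"];r=R.from_euler("xyz",s["tool_rot"])
print(round(s["time"],2),np.round(t,1),np.round(s["tool_rot"],3),"j",np.round(s["joints"],2),"F",np.round(s["contact_force"],1),"M",np.round(s["wrist_torque"],2),"w",round(s["gripper_width"]*94,1))
if len(sys.argv)>1: print("tool delta",np.round(r.inv().apply(np.array(eval(sys.argv[1]))-t),1))
E
python3 st.py 488.4,2,60
```

```text
time: 2.85
tcp_pos: [488.8, 4.5, 205.1]
tool_rot: [-3.141, 0.0, -0.231]
contact_force: [0.4, -0.8, -0.3]
gripper_width: 0.999
2.85 [488.8   4.5 205.1] [-3.141  0.    -0.231] j [-0.07  0.16  1.69  0.    1.29  1.74] F [ 0.4 -0.8 -0.3] M [ 0.04 -0.02  0.03] w 94.0
tool delta [  0.2   2.5 145.1]
```

```bash
python3 -m crank '{"offset":[[0,0,0],[0,0,30],[0,0,30],[0,0,30],[0,0,20],[0,0,0]],"rot":[[0,0,0],[0,0,0],[0,0,0],[0,0,0],[0,0,0],[0,0,0]]}' 0.1 30
python3 st.py 488.4,2,60
```

```text
time: 3.6
tcp_pos: [487.0, 1.4, 94.7]
tool_rot: [3.141, 0.002, -0.236]
contact_force: [-0.9, -0.1, 0.7]
gripper_width: 0.55
3.6 [487.    1.4  94.7] [ 3.141e+00  2.000e-03 -2.360e-01] j [-0.07  0.29  1.81 -0.    1.04  1.73] F [-0.9 -0.1  0.7] M [ 0.05 -0.03  0.  ] w 51.7
tool delta [ 1.2 -1.  34.7]
```

```bash
python3 -m crank '{"offset":[[0.8,-0.5,15],[0,0,15],[0,0,5],[0,0,0],[0,0,0]],"rot":[[0,0,0],[0,0,0],[0,0,0],[0,0,0],[0,0,0]]}' -0.5 20
python3 st.py 488.4,2,60
python3 - <<'E'
from h import *
im,d=get_image("top");c=cv2.resize(im[190:270,270:380],(770,560),interpolation=2)
im,d=get_image("scene");e=cv2.resize(im[120:220,270:400],(728,560),interpolation=2)
cv2.imwrite("pics/c.png",cv2.resize(np.hstack([c,e]),(800,299)))
E
```

```text
time: 4.22
tcp_pos: [489.1, 2.6, 60.8]
tool_rot: [-3.142, -0.001, -0.234]
contact_force: [-0.4, -0.0, 0.1]
gripper_width: 0.246
4.22 [489.1   2.6  60.8] [-3.142e+00 -1.000e-03 -2.340e-01] j [-0.07  0.35  1.83 -0.    0.96  1.74] F [-0.4 -0.   0.1] M [ 0.09 -0.   -0.03] w 23.1
tool delta [-0.6  0.8  0.8]
```

View pics/c.png

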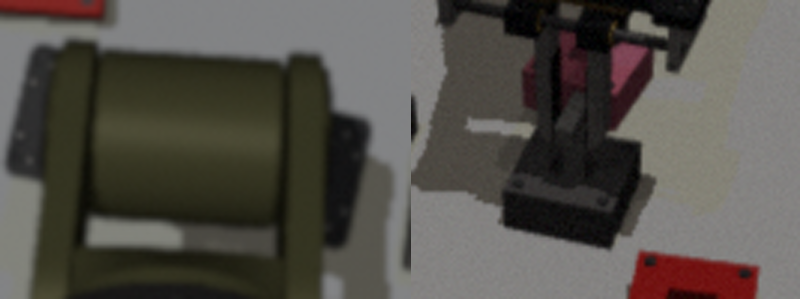

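In the right half, the scene view shows both fingers straddling the crossbar, with the tips above the block. The top view on the left is blocked by the arm. Next I close the gripper.

```bash
python3 -m crank '{"offset":[[0,0,0],[0,0,0],[0,0,0],[0,0,0]],"rot":[[0,0,0],[0,0,0],[0,0,0],[0,0,0]]}' -1 40
python3 st.py
python3 -m crank '{"offset":[[0,-2,0],[0,-2,0],[0,-1.5,0],[0,0,0],[0,0,0]],"rot":[[0,0,0],[0,0,0],[0,0,0],[0,0,0],[0,0,0]]}'
python3 st.py
```

```text
time: 4.82
tcp_pos: [489.0, 2.6, 60.6]
tool_rot: [-3.142, -0.0, -0.234]
contact_force: [-1.1, -1.4, 3.3]
gripper_width: 0.154
4.83 [489.    2.6  60.6] [-3.142 -0.    -0.234] j [-0.07  0.35  1.83  0.    0.96  1.74] F [-1.1 -1.4  3.3] M [ 0.01  0.02 -0.02] w 14.5
time: 5.45
tcp_pos: [490.3, 7.8, 60.7]
tool_rot: [3.141, -0.0, -0.234]
contact_force: [-0.3, -3.5, 4.9]
gripper_width: 0.158
5.45 [490.3   7.8  60.7] [ 3.141 -0.    -0.234] j [-0.06  0.35  1.83 -0.    0.96  1.75] F [-0.3 -3.5  4.9] M [-0.66  0.16  0.01] w 14.8
```

```bash
python3 -m crank '{"offset":[[0,-1,0],[0,-0.7,0],[0,0,0]],"rot":[[0,0,0],[0,0,0],[0,0,0]]}'
python3 st.py;python3 -m crank '{"offset":[[0,-0.7,0],[0,0,0]],"rot":[[0,0,0],[0,0,0]]}'
python3 st.py
```

```text
time: 5.82
tcp_pos: [490.7, 9.4, 60.7]
tool_rot: [3.141, -0.0, -0.234]
contact_force: [-0.6, -3.8, 5.6]
gripper_width: 0.154
5.83 [490.7   9.4  60.7] [ 3.141 -0.    -0.234] j [-0.06  0.35  1.83 -0.    0.96  1.75] F [-0.6 -3.8  5.6] M [-0.82  0.2  -0.04] w 14.5
time: 6.08
tcp_pos: [490.9, 10.1, 60.7]
tool_rot: [3.141, -0.0, -0.234]
contact_force: [-0.2, -3.3, 5.7]
gripper_width: 0.155
6.08 [490.9  10.1  60.7] [ 3.141 -0.    -0.234] j [-0.05  0.35  1.83 -0.    0.96  1.75] F [-0.2 -3.3  5.7] M [-0.81  0.21 -0.01] w 14.6
```

```bash
python3 -m crank '{"offset":[[0,-0.7,0],[0,-0.5,0],[0,0,0]],"rot":[[0,0,0],[0,0,0],[0,0,0]]}'
python3 st.py
python3 - <<'E'
from h import *
im,d=get_image("scene");cv2.imwrite("pics/d.png",cv2.resize(im[120:220,270:400],(780,600),interpolation=2))
E
```

```text
time: 6.45
tcp_pos: [491.1, 11.1, 60.7]
tool_rot: [3.141, -0.0, -0.234]
contact_force: [-1.3, -5.4, 5.4]
gripper_width: 0.156
6.45 [491.1  11.1  60.7] [ 3.141 -0.    -0.234] j [-0.05  0.35  1.83 -0.    0.96  1.75] F [-1.3 -5.4  5.4] M [-1.22  0.33  0.01] w 14.6
```

View pics/d.png

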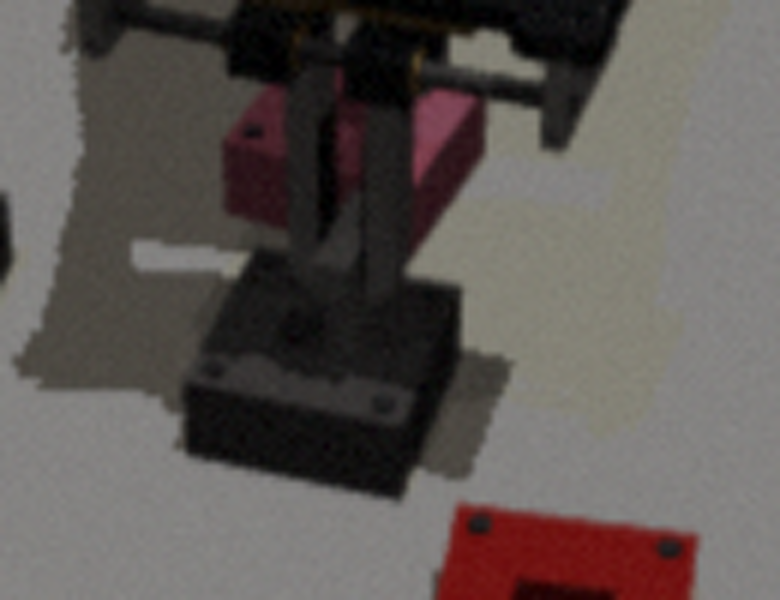

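The lateral force went from 3.5 to 5.4 N and the moment from 0.8 to 1.2 N m, so the left stop is reached. The picture agrees: the pin is on the tray side of the slot, with dark slot showing on the other side. Now to the right.

```bash
python3 -m crank '{"offset":[[0,2,0],[0.1,2,0],[0.1,2,0],[0.1,2,0],[0.1,2,0],[0.1,2,0],[0.1,2,0],[0,1,0],[0,0,0]],"rot":[[0,0,0],[0,0,0],[0,0,0],[0,0,0],[0,0,0],[0,0,0],[0,0,0],[0,0,0],[0,0,0]]}'
python3 st.py
python3 -m crank '{"offset":[[0,1,0],[0,0.7,0],[0,0,0]],"rot":[[0,0,0],[0,0,0],[0,0,0]]}'
python3 st.py
```

```text
time: 7.62
tcp_pos: [488.4, -2.9, 60.7]
tool_rot: [-3.141, -0.001, -0.234]
contact_force: [0.2, 2.9, 5.7]
gripper_width: 0.157
7.62 [488.4  -2.9  60.7] [-3.141e+00 -1.000e-03 -2.340e-01] j [-0.08  0.34  1.84  0.    0.96  1.72] F [0.2 2.9 5.7] M [ 0.8  -0.09 -0.03] w 14.8
time: 8.0
tcp_pos: [488.0, -4.5, 60.6]
tool_rot: [-3.141, -0.001, -0.234]
contact_force: [0.6, 2.8, 6.5]
gripper_width: 0.153
8.0 [488.   -4.5  60.6] [-3.141e+00 -1.000e-03 -2.340e-01] j [-0.08  0.34  1.84  0.    0.96  1.72] F [0.6 2.8 6.5] M [ 0.87 -0.19 -0.  ] w 14.4
```

```bash
python3 -m crank '{"offset":[[0,0.8,0],[0,0.7,0],[0,0,0]],"rot":[[0,0,0],[0,0,0],[0,0,0]]}'
python3 st.py
python3 - <<'E'
from h import *
im,d=get_image("scene");cv2.imwrite("pics/e.png",cv2.resize(im[120:220,270:400],(780,600),interpolation=2))
E
```

```text
time: 8.38
tcp_pos: [487.6, -5.9, 60.6]
tool_rot: [-3.141, -0.0, -0.234]
contact_force: [0.7, 3.2, 4.6]
gripper_width: 0.16
8.38 [487.6  -5.9  60.6] [-3.141 -0.    -0.234] j [-0.09  0.34  1.84  0.    0.96  1.72] F [0.7 3.2 4.6] M [ 0.92 -0.15  0.03] w 15.0
```

View pics/e.png

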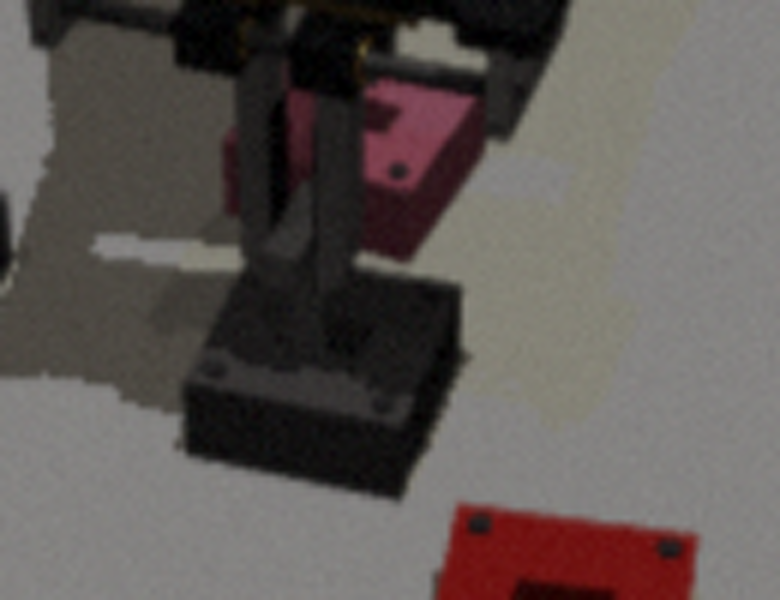

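```bash
python3 -m crank '{"offset":[[0,0.8,0],[0,0,0]],"rot":[[0,0,0],[0,0,0]]}'
python3 st.py
python3 -m crank '{"offset":[[0,-2,0],[0,-2,0],[0,-2,0],[0,-2,0],[0,0,0]],"rot":[[0,0,0],[0,0,0],[0,0,0],[0,0,0],[0,0,0]]}' - 60
python3 st.py
python3 -m crank '{"offset":[[0,0,-2],[0,0,-3],[0,0,-5],[0,0,0]],"rot":[[0,0,0],[0,0,0],[0,0,0],[0,0,0]]}'
python3 st.py
```

```text
time: 8.68
tcp_pos: [487.5, -6.4, 60.7]
tool_rot: [-3.14, -0.001, -0.234]
contact_force: [1.2, 6.2, 5.2]
gripper_width: 0.156
8.68 [487.5  -6.4  60.7] [-3.14e+00 -1.00e-03 -2.34e-01] j [-0.09  0.34  1.84  0.    0.96  1.72] F [1.2 6.2 5.2] M [ 1.42 -0.26 -0.01] w 14.7
time: 9.3
tcp_pos: [489.1, 0.3, 60.6]
tool_rot: [3.141, -0.0, -0.234]
contact_force: [-1.1, -2.7, 6.2]
gripper_width: 0.147
9.3 [4.891e+02 3.000e-01 6.060e+01] [ 3.141 -0.    -0.234] j [-0.07  0.35  1.83 -0.    0.96  1.73] F [-1.1 -2.7  6.2] M [-0.71  0.19 -0.02] w 13.8
time: 9.8
tcp_pos: [489.2, 0.7, 70.8]
tool_rot: [-3.141, -0.001, -0.234]
contact_force: [-0.8, 0.6, -2.0]
gripper_width: 0.152
9.8 [489.2   0.7  70.8] [-3.141e+00 -1.000e-03 -2.340e-01] j [-0.07  0.33  1.83  0.    0.99  1.73] F [-0.8  0.6 -2. ] M [ 0.07  0.02 -0.02] w 14.3
```

The right stop was felt too: lateral force rose from 3.2 to 6.2 N. The pin is now held, with about 2 N of weight showing. Next I lift it and carry it over the tray.

```bash
python3 -m crank '{"offset":[[0,0,-10],[0,0,-20],[0,0,-20],[0,0,-20],[0,0,-10],[0,0,0],[-3.2,-15.1,0],[-6.5,-30.2,0],[-6.5,-30.2,0],[-6.5,-30.2,0],[-6.5,-30.2,0],[-6.5,-30.2,0],[-6.5,-30.2,0],[-6.5,-30.2,0],[-6.5,-30.2,0],[-6.5,-30.2,0],[-3.2,-15.1,0],[0,0,0],[0,0,0]],"rot":[[0,0,0],[0,0,0],[0,0,0],[0,0,0],[0,0,0],[0,0,0],[0,0,0],[0,0,0],[0,0,0],[0,0,0],[0,0,0],[0,0,0],[0,0,0],[0,0,0],[0,0,0],[0,0,0],[0,0,0],[0,0,0],[0,0,0]]}'
python3 st.py 496,310,58
python3 - <<'E'
from h import *
im,d=get_image("scene");cv2.imwrite("pics/f.png",cv2.resize(im[60:270,300:580],(780,585),interpolation=2))
E
```

```text
time: 12.18
tcp_pos: [495.9, 308.7, 150.2]
tool_rot: [3.141, 0.0, -0.235]
contact_force: [0.9, -0.2, -1.9]
gripper_width: 0.15
12.18 [495.9 308.7 150.2] [ 3.141  0.    -0.235] j [ 0.49  0.42  1.48 -0.    1.23  2.3 ] F [ 0.9 -0.2 -1.9] M [0.09 0.02 0.  ] w 14.1
tool delta [-0.2 -1.3 92.2]
```

View pics/f.png

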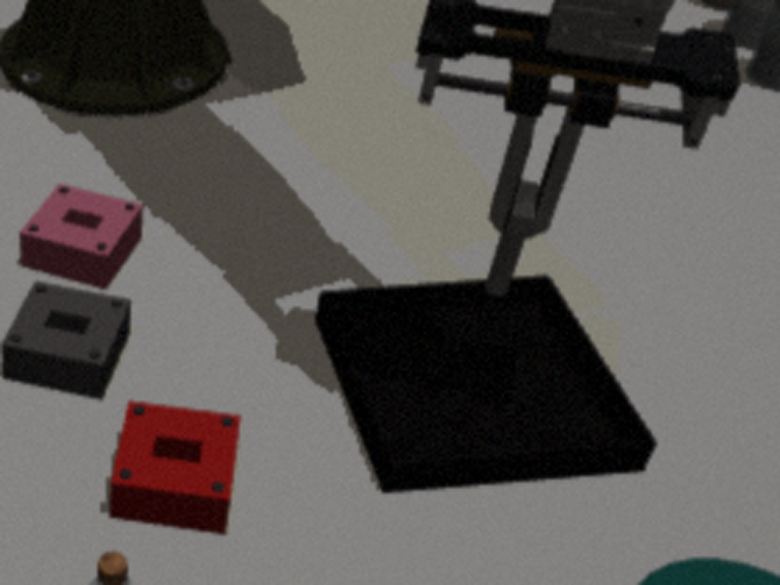

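The pin hangs straight in the grip over the tray, with its foot at about (497,290) in the crop, and the slot in the block is empty. I lower it, slowing at the end.

```bash
python3 -m crank '{"offset":[[0,0,10],[0,0,20],[0,0,20],[0,0,20],[0,0,10],[0,0,5],[0,0,0]],"rot":[[0,0,0],[0,0,0],[0,0,0],[0,0,0],[0,0,0],[0,0,0],[0,0,0]]}'
python3 st.py
python3 -m crank '{"offset":[[0,0,2],[0,0,2],[0,0,1.5],[0,0,0],[0,0,0]],"rot":[[0,0,0],[0,0,0],[0,0,0],[0,0,0],[0,0,0]]}'
python3 st.py
```

```text
time: 13.1
tcp_pos: [496.1, 309.4, 65.6]
tool_rot: [-3.141, -0.0, -0.234]
contact_force: [0.4, -0.7, -1.7]
gripper_width: 0.153
13.1 [496.1 309.4  65.6] [-3.141 -0.    -0.234] j [0.49 0.52 1.55 0.   1.06 2.3 ] F [ 0.4 -0.7 -1.7] M [ 0.05  0.01 -0.01] w 14.4
time: 13.72
tcp_pos: [496.0, 309.5, 60.0]
tool_rot: [-3.142, -0.0, -0.234]
contact_force: [-0.5, 0.1, -2.2]
gripper_width: 0.146
13.72 [496.  309.5  60. ] [-3.142 -0.    -0.234] j [0.5  0.53 1.56 0.   1.05 2.3 ] F [-0.5  0.1 -2.2] M [ 0.04 -0.04  0.04] w 13.7
```

```bash
python3 -m crank '{"offset":[[0,0,1],[0,0,0.8],[0,0,0]],"rot":[[0,0,0],[0,0,0],[0,0,0]]}'
python3 st.py
python3 -m crank '{"offset":[[0,0,0.7],[0,0,0]],"rot":[[0,0,0],[0,0,0]]}'
python3 st.py
```

```text
time: 14.1
tcp_pos: [495.9, 309.4, 58.0]
tool_rot: [3.141, 0.0, -0.234]
contact_force: [0.4, 0.1, -1.1]
gripper_width: 0.15
14.1 [495.9 309.4  58. ] [ 3.141  0.    -0.234] j [ 0.5   0.53  1.56 -0.    1.05  2.3 ] F [ 0.4  0.1 -1.1] M [-0.02  0.05  0.  ] w 14.1
time: 14.35
tcp_pos: [496.1, 309.5, 57.7]
tool_rot: [-3.141, -0.0, -0.234]
contact_force: [-0.2, -0.9, 1.1]
gripper_width: 0.147
14.35 [496.1 309.5  57.7] [-3.141 -0.    -0.234] j [ 0.5   0.53  1.56 -0.    1.05  2.3 ] F [-0.2 -0.9  1.1] M [-0.17  0.03  0.02] w 13.8
```

At z = 57.7 the vertical force turned positive, so the foot is on the tray floor. Now I open and back off.

```bash
python3 -m crank '{"offset":[[0,0,0],[0,0,0],[0,0,0],[0,0,0],[0,0,0]],"rot":[[0,0,0],[0,0,0],[0,0,0],[0,0,0],[0,0,0]]}' -0.1
python3 st.py
python3 -m crank '{"offset":[[0,0,-5],[0,0,-15],[0,0,-25],[0,0,-30],[0,0,-30],[0,0,-10],[0,0,0],[-40,0,0],[-40,0,0],[0,0,0],[0,0,0]],"rot":[[0,0,0],[0,0,0],[0,0,0],[0,0,0],[0,0,0],[0,0,0],[0,0,0],[0,0,0],[0,0,0],[0,0,0],[0,0,0]]}'
python3 st.py
python3 - <<'E'
from h import *
im,d=get_image("scene");cv2.imwrite("pics/g.png",cv2.resize(im[60:310,250:580],(780,591),interpolation=2))
for t in("pin_mid","vial"):
    for o in models.cut_out("scene",t)[:2]:
        uv,p=cloud("scene",d,o["region"]);print(t,round(o["p"],2),np.round(o["xy"]),np.round(np.percentile(p,[5,50,95],axis=0)).tolist())
E
```

```text
time: 14.98
tcp_pos: [496.0, 309.5, 57.5]
tool_rot: [-3.142, -0.0, -0.234]
contact_force: [-0.2, 0.4, 0.2]
gripper_width: 0.447
14.97 [496.  309.5  57.5] [-3.142 -0.    -0.234] j [0.5  0.53 1.56 0.   1.05 2.3 ] F [-0.2  0.4  0.2] M [ 0.04 -0.   -0.03] w 42.0
time: 16.35
tcp_pos: [418.4, 327.9, 171.9]
tool_rot: [3.141, 0.0, -0.234]
contact_force: [0.2, 0.4, 0.4]
gripper_width: 0.447
16.35 [418.4 327.9 171.9] [ 3.141  0.    -0.234] j [ 0.6   0.29  1.61 -0.    1.24  2.4 ] F [0.2 0.4 0.4] M [ 0.07 -0.   -0.05] w 42.0
pin_mid 0.52 [473. 181.] [[478.0, 301.0, 10.0], [502.0, 308.0, 61.0], [518.0, 317.0, 83.0]]
vial 0.78 [339. 279.] [[753.0, 47.0, 4.0], [763.0, 59.0, 48.0], [768.0, 70.0, 82.0]]
```

View pics/g.png

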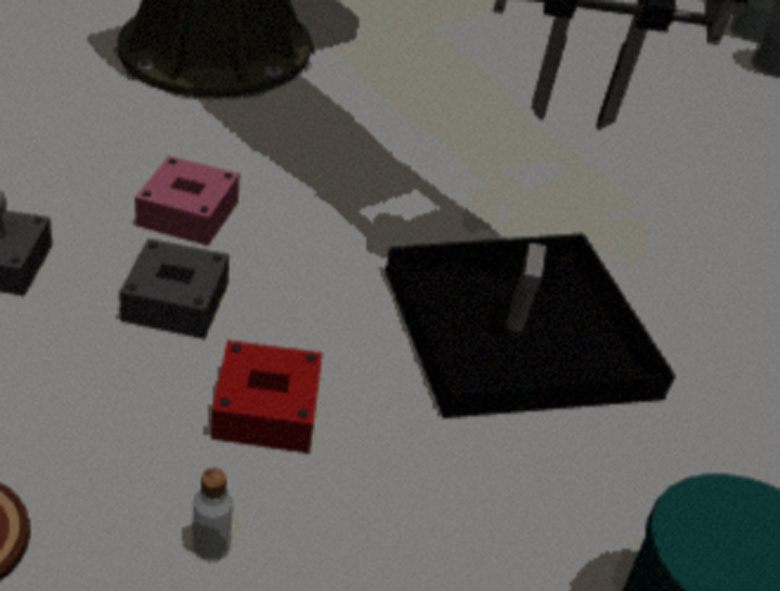

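The pin stands mid-tray at about (520,290) in the crop. The vial is upright at (212,515) and the gripper is clear of everything, so I hand it in.

```bash
python3 -c "
from bench import manip
print(manip.sign_off())"
```

```text
the job is handed in; nothing more can be done
None
```

I wiggled the T-headed pin to its left stop and then its right stop while it stayed down in its hole. Then I lifted it out, stood it in the middle of the black tray, let go and backed off. I handed the job in at about 16.4 s of the 45 s allowed; no verdict is reported.

- **Stops:** The lateral force rose at both ends, from 3.5 to 5.4 N on the left and from 3.2 to 6.2 N on the right. The tool travelled about 17.8 mm between the stops against the nominal 16 mm. I take the extra to be give in the grip, but I did not measure the pin's own position at the stops.
- **Setting down:** I lowered the pin until the vertical force turned positive, then opened the gripper.
- **Last check:** The final picture and depth reading show the pin standing near (500, 308) mm with its top at about 83 mm, which is inside the tray. The vial was still upright, and the gripper was clear with about zero force.

No check failed.

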